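Turn over the upside-down power module and load it in the test cradle

ROBOT

A 6-joint arm with a two-finger parallel gripper is mounted at the origin on the work surface. World frame = base frame: x ahead of the robot, y to its left, z up, the work surface at z = 0. Lengths are in mm, angles in rad, forces in N, time in s.
With the tool pointing down it reaches from about 350 to 875 mm from the base axis. Payload 4.2 kg.
Tool frame: the origin (TCP) lies at the very end of the fingers, on their centre line; the grasp point (between the pads) lies 19 mm behind it; z points along the fingers, y is the line along which they close (so a half turn about z gives the same grasp; the last joint's range is limited). The gripper opens to 85 mm and grips with 20 to 120 N. Pads are 22 mm wide; open, the fingers measure 114 mm over their backs; the gripper's body (76 mm by 85 mm) begins 54 mm behind the grasp point. The pads swing forward as they close: fully open they stand 13 mm farther back than shut.
Start: joints at [1.583, 0.385, 0.008, 0, -1.194, -0.259], TCP at [152.657, 606.049, 210.612] pointing down, gripper open.
Joint ranges: [-3.14, 3.14], [-1.21, 2.06], [-1.07, 1.41], [-3.16, 2.05], [-2.99, -0.16], [-3.1, 3.1]. Speed limits (rad/s): [2.79, 2.79, 3.14, 3.14, 3.14, 3.14].

INTERFACE

Orientations are given as a unit quaternion [x, y, z, w].
In Python, from bench import arm gives the robot as it stands.
- The arm moves only by the tool servo_tool, never from a script. Its argument "rows" is a list that holds one entry, the list of rows, each a list of 7 numbers: the finger opening in mm, from 0 to 85.4, then the shift along the tool's x, y, z in mm, then the turn, a rotation vector about the tool's x, y, z in rad. A call has 1 to 10 rows; each row is the pose to reach, as a shift and turn from the pose commanded when the call began, along the tool's axes at that moment; what a row does not reach only later rows make up. A row lasts 1/8 s, in which the tool goes at most 62.5 mm and 10.7 degrees, less where a joint would pass 70% of its speed; a pose out of reach is approached as far as the arm can. A call with a gripper value outside its range is refused whole. The fingers move at their own pace and stop on an object; the grip force is fixed at half the most. Time passes only in rows, so rows that repeat a pose let the fingers close. It gives the time, the measured TCP pose, the force, the opening and the grip force at its end, in the units of the state.
- arm.read_state(): the state, without advancing time (a new reading comes with each control period).
- arm.get_image(name): name is "scene" or "top" or "wrist"; returns the picture (384x512x3 uint8, red, green, blue); there is no depth.
- arm.camera_params(name): a dict with "intrinsics" (3x3 intrinsics, pixels), "D" ([k1, k2, p1, p2, k3] as OpenCV has them; the pictures are not rectified), "R" (3x3) and "t" (3): a world point X has camera coordinates R X + t. Camera axes: x right, y down, z forward; pixel columns grow to the right and rows downward; lengths in mm; the calibration is good to about 2 mm. A picture is of the moment at which its call begins: read the wrist's pose just before it. camera_params takes no time and is no camera call; for the wrist camera it gives the pose at the moment of the call.
- arm.job_done(): hands the job in; it is judged then, once.
The state is a dict: "clock": time; "joints": joint angles; "joint_vel": joint speeds; "joint_efforts": joint torques, N m; "position": TCP position; "ee_rot": TCP orientation; "contact_force": force on the tool from outside, world axes, zero at the start; "wrist_torque": the same for the moment, N m; "gripper_width": finger opening in mm; "grasp_force": force on a finger pad.
Only numpy, scipy, OpenCV 4.12 (cv2) and the standard library are available. Lean on these libraries where they do the work, as an engineer would, in place of code of your own. Each camera call takes 0.05 s, during which the arm holds its last target. There are 200 camera calls.

TASK

One power module has arrived upside down, fins underneath and bare base plate showing, on the hinged flap of the turnover stand. Swing the flap up past upright by its bar so that the module tips over onto the stand's landing block, and lay the flap back down; then set that module, fins up, lengthwise and centred between the end stops of the empty test cradle, without dropping it, and let go.

Things in the scene. Friction and masses are not known exactly. Their poses are not given: they have to be found in the camera images.
- module_center (a point): Centre (half-way up) of the power module to turn over: block 60 x 46 x 30 mm (x, y, z), 0.14 kg, aluminium base plate with four brass contacts, black middle, fins on top. z points from base to fins: down at the start, when it lies on the flap, long side (x) along the swing. Grasp across y. Like modules, already fins up, in the other cradle and on the bench are not part of the job.
- flap (a joint): Flap angle, rad: 0 level, grows as the bar end rises, stop at 1.92. Moves easily (under 4 N at the bar); falls back if let go before upright, rests on the stop if past it. An aluminium plate 72 mm wide, top 50 mm above the table, with a 12 mm lip at the hinge and 7 mm side rails. Between upright and 1.75 the module tips over the lip onto the landing block. Raised, it bars the grasp there.
- flap_bar (a point): Middle of the round steel bar (10 mm thick, 72 mm long along y) at the flap's free end, 50 mm above the table when level, only table below. Arms 34 mm either side carry it; the flap's edge is 47 mm from it. Turns with the flap: when level, x points along the flap to the hinge line (along y), 125 mm away at the same height; z up. Pinch from above across x; the bar turns between the fingers.
- landing (a point): Centre of the rubber top of the turnover stand's landing block, 46 mm above the table, 56 mm beyond the hinge line. x points away from the hinge, z up. The block is 92 mm long and 38 mm wide (narrower than the module), with a stop 10 mm high at its far end. The module comes to lie here fins up, its centre within about 25 mm of this point.
- cradle_seat (a point): Centre of the empty test cradle's seat, on its top, 30 mm above the table (z up). The seat is a grey block 38 mm wide along y (narrower than the module), with aluminium end stops 8 mm higher than it and 76 mm apart along x: the module's long side goes along x, either end first. Base 110 x 64 mm, 6 mm thick. The like cradle near it already holds a module.
Things that resemble listed ones, but are neither listed nor needed, are in the scene too. What is shaped like the part that bears cradle_seat but blue is not meant.

How it is judged (in metres and radians):
At the end, for the whole second after the job is handed in: The module that was upside down sits fins up (within 7 degrees of level) flat on the seat of the empty cradle, its centre within 13 mm of the seat's centre and its long side within 12 degrees of the cradle's, and the flap lies down again (below 0.12 rad) (angle between module_center's own z axis and vertical below 0.12 rad and horizontal distance between module_center and cradle_seat below 0.013 m and angle between the x axis of module_center and the x axis of cradle_seat, either way round below 0.21 rad and z of module_center in the frame of cradle_seat between 0.012 and 0.019 m and value of joint flap below 0.12 rad); the robot touches nothing.
It fails at once if the module is dropped or thrown into the cradle (moving free at over 0.7 m/s there) (horizontal distance between module_center and cradle_seat below 0.06 m and linear speed of module above 0.7 m/s and not (contact force between the fingers and module above 0.1 N)).
It also fails if it takes over 59 s, if anything falls off the work surface, if the arm or the gripper's body presses on something with over 40 N, if the wrist force passes 120 N, or if a joint passes its speed limit or range.

## Working session

There is one attempt and no reset: what is moved stays moved. The work goes in short steps, Python scripts to look and compute and a tool call to move; the robot and the scene stay as the last step left them, time stands still between calls to the robot, and variables do not carry over. Pictures are saved under pics/ and viewed, at most 10 in all, crops included, and the job is handed in when it is done.

Besides the shell and the picture viewer there is one more tool, called after "Emit:" by a JSON object that holds its "op" and its "data", one argument or row to a line. servo_tool: Moves the arm, as the interface text tells. Its arguments: {"type":"object","properties":{"rows":{"type":"array"}},"required":["rows"]}

```bash
mkdir -p pics; ls; cat > h.py <<'E'
import numpy as np, cv2
from bench import arm
def snap(n,f):
    im=arm.get_image(n); cv2.imwrite('pics/'+f,im[:,:,::-1]); return im
def ray(c,u,v):
    K=np.array(c['intrinsics'],float);D=np.array(c['D'],float);R=np.array(c['R']);t=np.array(c['t'])
    p=cv2.undistortPoints(np.array([[[u,v]]],float),K,D)[0,0]
    return -R.T@t, R.T@np.array([p[0],p[1],1])
def at(c,u,v,z):
    o,d=ray(c,u,v); return o+d*(z-o[2])/d[2]
def proj(c,X):
    R=np.array(c['R'],float)
    return cv2.projectPoints(np.array(X,float).reshape(-1,3),cv2.Rodrigues(R)[0],np.array(c['t'],float),np.array(c['intrinsics'],float),np.array(c['D'],float))[0][:,0]
E
python3 - <<'E'
from h import *
a=snap('top','top0.png');b=snap('scene','scene0.png')
for n in('top','scene'):
    c=arm.camera_params(n);print(n,np.round(ray(c,256,192)[0]))
print(arm.read_state())
E
```

```text
pics
top [470. -49. 854.]
scene [1163.  -46.  806.]
{'clock': 0.1, 'joints': array([ 1.58257494e+00,  3.85474603e-01,  6.74685661e-03, -4.30545876e-04,
       -1.19401597e+00, -2.58603195e-01]), 'joint_vel': array([-0.00110126, -0.00217323,  0.00295912, -0.00047251,  0.00123917,
        0.00104261]), 'joint_efforts': array([-8.20447531e-04, -3.93322134e+01,  1.88927132e+01,  4.19792086e+00,
       -2.62534282e-03,  6.77744314e-07]), 'position': array([152.55125563, 605.50461256, 209.62861851]), 'ee_rot': array([ 9.92384096e-01, -1.23177989e-01, -6.70354492e-05,  9.91778613e-04]), 'contact_force': array([0.22297585, 0.10103302, 0.06350913]), 'wrist_torque': array([-0.04074205, -0.00365855,  0.0361517 ]), 'grasp_force': 0.0, 'gripper_width': 85.27060113665897}
```

View pics/top0.png

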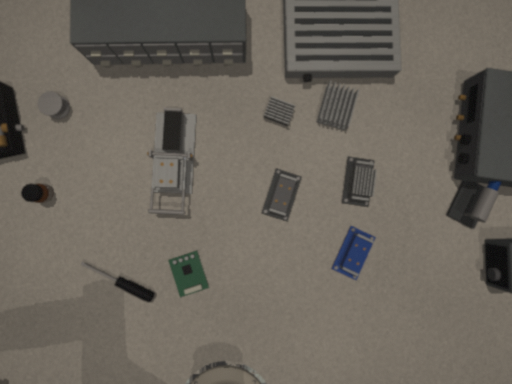

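View pics/scene0.png

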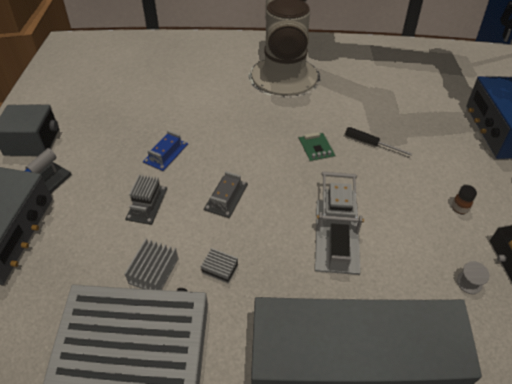

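The top view shows the turnover stand around (172,165), with the bar near (170,211), the module with its bare base at (167,172) and the black landing block at (173,130). 
Candidates for the empty cradle are the grey one at (282,194), the blue one at (354,253), which is excluded, and the occupied one at (359,181). Candidates for the module are the one on the flap at (167,172), the one in the other cradle at (362,181), and the finned blocks on the bench at (279,112) and (337,105). I choose the grey empty cradle and the flap module, and check both in one crop.

```bash
python3 - <<'E'
import cv2
a=cv2.imread('pics/top0.png')[95:230,140:310]
cv2.imwrite('pics/crop0.png',cv2.resize(a,None,fx=4.4,fy=4.4,interpolation=cv2.INTER_CUBIC))
E
```

```text
(no output)
```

View pics/crop0.png

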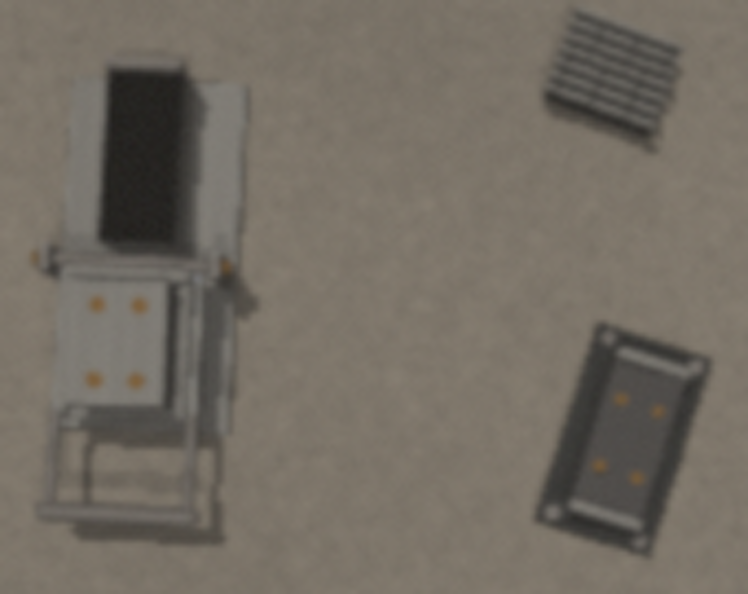

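The crop confirms the choice: bar ends at crop (40,512) and (198,516), landing block top centred at about (144,157), module base with four contacts, and the grey cradle with stops at (655,362) and (607,515).

```bash
python3 - <<'E'
from h import *
c=arm.camera_params('top')
def P(u,v,z): return np.round(at(c,140+(u+.5)/4.4-.5,95+(v+.5)/4.4-.5,z),1)
b1,b2=P(40,512,51),P(198,516,51)
print('bar',b1,b2,(b1+b2)/2,np.linalg.norm(b1-b2))
L=[P(108,70,56),P(187,70,56),P(181,252,46),P(100,240,46)];print('land',L,P(144,157,46))
s1,s2=P(655,362,38),P(607,515,38);print('stops',s1,s2,(s1+s2)/2,np.linalg.norm(s1-s2),P(629,438,30))
m=[P(*q,80) for q in((97,304),(139,306),(135,381),(93,380))];print('mod',m,np.mean(m,0))
c=arm.camera_params('wrist');s=arm.read_state()
from scipy.spatial.transform import Rotation as R
Rt=R.from_quat(s['ee_rot']).as_matrix();print('tool axes\n',Rt.round(3));o=ray(c,0,0)[0];print(Rt.T@(o-s['position']),Rt.T@np.array(c['R']).T)
E
```

```text
bar [456.8 154.   51. ] [453.4  76.4  51. ] [455.1 115.2  51. ] 77.67444882327779
land [array([675.2, 117.8,  56. ]), array([674.6,  78.7,  56. ]), array([585.1,  84.2,  46. ]), array([591.8, 124.5,  46. ])] [633.3 102.2  46. ]
stops [ 526.4 -153.    38. ] [ 449.6 -126.9   38. ] [ 488.   -139.95   38.  ] 81.1138089353471 [ 488.3 -139.8   30. ]
mod [array([556. , 118.9,  80. ]), array([554.6,  98.9,  80. ]), array([518.8, 101.1,  80. ]), array([519.6, 121. ,  80. ])] [537.25  109.975  80.   ]
tool axes
 [[ 0.97  -0.244 -0.   ]
 [-0.244 -0.97  -0.002]
 [ 0.     0.002 -1.   ]]
[ 7.24921828e+01  7.64980243e-02 -1.63075729e+02] [[-2.57973641e-04 -9.59454946e-01 -2.81861917e-01]
 [ 9.99999838e-01 -3.90793454e-04  4.15008577e-04]
 [-5.08331824e-04 -2.81861764e-01  9.59454891e-01]]
```

Emit:
{"op": "servo_tool", "data": {
  "rows": [
    [[36, 41, 40, 8, 0, 0, 0.138], [36, 83, 80, 16, 0, 0, 0.277], [36, 124, 121, 24, 0, 0, 0.415], [36, 165, 161, 32, 0, 0, 0.553], [36, 207, 201, 40, 0, 0, 0.69], [36, 248, 241, 48, 0, 0, 0.83], [36, 289, 281, 56, 0, 0, 0.968], [36, 330, 322, 64, 0, 0, 1.106], [36, 372, 362, 72, 0, 0, 1.245], [36, 413, 402, 80, 0, 0, 1.383]]
  ]
}}

```text
clock: 1.35
position: [455.6, 113.6, 130.4]
ee_rot: [-0.684, 0.729, -0.0, 0.0]
contact_force: [-0.1, 0.6, 0.2]
gripper_width: 36.1
grasp_force: 0.0
```

Emit:
{"op": "servo_tool", "data": {
  "rows": [
    [[36, 0, 0, 0, 0, 0, 0], [36, 0, 0, 0, 0, 0, 0]]
  ]
}}

```text
clock: 1.6
position: [454.8, 115.1, 130.4]
ee_rot: [-0.686, 0.728, 0.0, -0.0]
contact_force: [-0.7, -0.0, -0.3]
gripper_width: 36.3
grasp_force: 0.0
```

```bash
python3 - <<'E'
from h import *
c=arm.camera_params('wrist');s=arm.read_state();snap('wrist','w1.png')
import pickle;pickle.dump((c,s),open('w1.pkl','wb'))
print(s['clock'],s['position'],s['joints'])
print(proj(c,[[455,115,50],[458,151,50],[453,79,50],s['position']]))
E
```

```text
1.6 [454.78605486 115.09193255 130.39084352] [ 5.95359409e-01  2.01893816e-01 -4.78071908e-01 -1.74024361e-04
 -8.91349887e-01 -6.54728039e-01]
[[255.44481264 186.14594876]
 [254.4280278  226.74592467]
 [255.27728169 142.24209471]
 [256.20108758 226.09847155]]
```

View pics/w1.png

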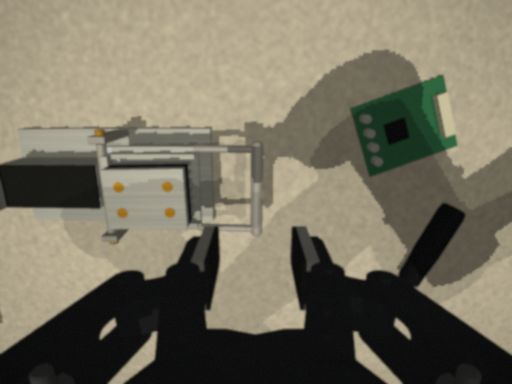

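The wrist view shows the bar from (258,143) to (257,235), between and ahead of the fingers, with the module base left of it at (147,198).

```bash
python3 - <<'E'
from h import *
import pickle;c,s=pickle.load(open('w1.pkl','rb'))
b=[at(c,258,143,51),at(257 and c,257,235,51)];print(b,np.mean(b,0),np.linalg.norm(b[0]-b[1]))
m=[at(c,*p,80) for p in((118,187),(167,186),(170,212),(122,213))];print('mod',np.mean(m,0),m[1]-m[0],m[2]-m[3])
L=[at(c,0,162,46),at(c,98,162,46),at(c,98,207,46),at(c,0,206,46)];print('land',L)
h=[at(c,100,134,52),at(c,112,237,52)];print('hinge',h)
E
```

```text
[array([450.89533535,  79.57673898,  51.        ]), array([456.23416297, 158.36481666,  51.        ])] [453.56474916 118.97077782  51.        ] 78.9687549921065
mod [536.68400501 111.60298956  80.        ] [-36.14963707   1.40653741   0.        ] [-36.30375968   1.23648693   0.        ]
land [array([670.88003752,  81.77952387,  46.        ]), array([583.83934581,  87.59643627,  46.        ]), array([591.91339023, 126.79026217,  46.        ]), array([682.86095143, 120.97456515,  46.        ])]
hinge [array([574.59377046,  64.36279931,  52.        ]), array([581.8493146 , 152.86677391,  52.        ])]
```

Emit:
{"op": "servo_tool", "data": {
  "rows": [
    [[36, -1, 1, 40, 0, 0, 0], [36, -1, 1, 80, 0, 0, 0], [36, -1, 1, 99, 0, 0, 0], [0, -1, 1, 99, 0, 0, 0], [0, -1, 1, 99, 0, 0, 0], [0, -1, 1, 99, 0, 0, 0], [0, -1, 1, 99, 0, 0, 0]]
  ]
}}

```text
clock: 2.52
position: [455.4, 117.7, 34.1]
ee_rot: [-0.687, 0.727, -0.001, 0.002]
contact_force: [-1.9, 0.5, 6.5]
gripper_width: 0.0
grasp_force: 3.2
```

```bash
python3 - <<'E'
from h import *
snap('wrist','w2.png');a=snap('scene','s2.png');s=arm.read_state();print(s['position'],s['contact_force'],s['gripper_width'])
w=cv2.imread('pics/w2.png')
cv2.imwrite('pics/m2.png',np.hstack([cv2.resize(w,(400,300)),cv2.resize(a[140:280,270:400,::-1],(400,430))[:300]]))
E
```

```text
[455.36465189 117.70688115  34.13435295] [-1.62212973 -0.69336418  7.4721159 ] -0.2378734133505735
```

View pics/m2.png

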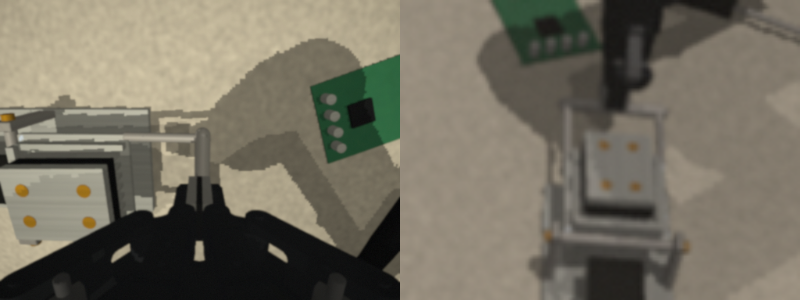

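```bash
python3 - <<'E'
from h import *
c=arm.camera_params('wrist');w=cv2.imread('pics/w2.png')
for z in(35,45,50,55,65,75): print(z,proj(c,[[452,81,z],[454,117,z]]).round().tolist(), at(c,259,166,z).round(1))
print(proj(c,[arm.read_state()['position']]))
a=cv2.imread('pics/s2.png')[170:250,300:380]
cv2.imwrite('pics/m3.png',np.hstack([cv2.resize(w[150:270,180:340],(500,375),interpolation=2),cv2.resize(a,(300,300),interpolation=2).__class__(shape=(375,300,3),dtype=np.uint8)*0+cv2.resize(a,(300,375),interpolation=2)]))
E
```

```text
35 [[259.0, 163.0], [259.0, 225.0]] [451.9  82.5  35. ]
45 [[259.0, 167.0], [259.0, 233.0]] [451.8  80.2  45. ]
50 [[259.0, 170.0], [259.0, 237.0]] [451.8  79.1  50. ]
55 [[259.0, 172.0], [259.0, 241.0]] [451.8  78.   55. ]
65 [[259.0, 178.0], [259.0, 251.0]] [451.8  75.7  65. ]
75 [[259.0, 184.0], [259.0, 262.0]] [451.8  73.4  75. ]
[[256.20232902 226.07967891]]
```

View pics/m3.png

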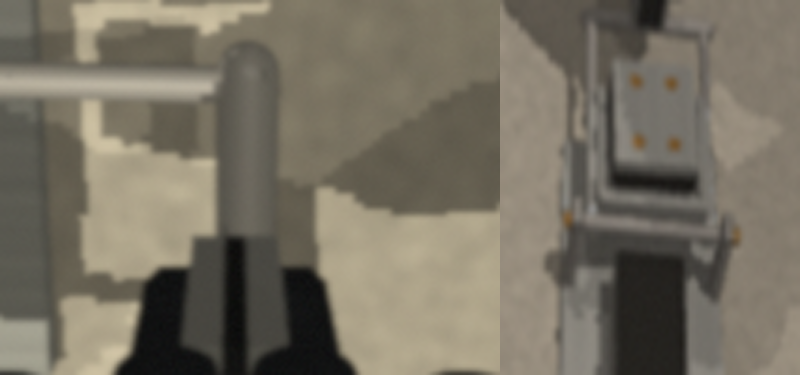

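The closed fingertips seem to sit on top of the bar: the tips end at crop row 237, right on it, and the tool feels a 7 N upward push. I'll open, go lower and close again.

Emit:
{"op": "servo_tool", "data": {
  "rows": [
    [[45, 0, 0, 0, 0, 0, 0], [45, 0, 0, 0, 0, 0, 0], [45, 0, 0, 0, 0, 0, 0], [45, 0, 0, 0, 0, 0, 0]]
  ]
}}

```text
clock: 3.12
position: [453.8, 116.4, 31.6]
ee_rot: [-0.686, 0.728, 0.0, -0.0]
contact_force: [-1.0, -0.7, 0.2]
gripper_width: 44.8
grasp_force: 0.0
```

Emit:
{"op": "servo_tool", "data": {
  "rows": [
    [[45, 0, 0, 8, 0, 0, 0], [45, 0, 0, 12, 0, 0, 0], [45, 0, 0, 12, 0, 0, 0]]
  ]
}}

```text
clock: 3.5
position: [453.6, 116.1, 18.9]
ee_rot: [-0.686, 0.728, 0.0, -0.001]
contact_force: [-0.2, -0.6, -0.2]
gripper_width: 45.0
grasp_force: 0.0
```

Emit:
{"op": "servo_tool", "data": {
  "rows": [
    [[0, 0, 0, 0, 0, 0, 0], [0, 0, 0, 0, 0, 0, 0], [0, 0, 0, 0, 0, 0, 0], [0, 0, 0, 0, 0, 0, 0], [0, 0, 0, 0, 0, 0, 0]]
  ]
}}

```text
clock: 4.12
position: [453.7, 116.4, 19.8]
ee_rot: [-0.686, 0.728, 0.0, -0.0]
contact_force: [-4.2, 3.1, 4.9]
gripper_width: 7.7
grasp_force: 58.9
```

Emit:
{"op": "servo_tool", "data": {
  "rows": [
    [[40, 0, 0, 0, 0, 0, 0], [40, 0, 0, 0, 0, 0, 0], [40, 0, 0, 0, 0, 0, 0], [40, 0, 0, 9, 0, 0, 0], [40, 0, 0, 9, 0, 0, 0]]
  ]
}}

```text
clock: 4.75
position: [453.4, 115.9, 9.7]
ee_rot: [-0.686, 0.728, 0.0, -0.001]
contact_force: [-0.5, 0.3, -0.5]
gripper_width: 40.0
grasp_force: 0.0
```

Emit:
{"op": "servo_tool", "data": {
  "rows": [
    [[0, 0, 0, 0, 0, 0, 0], [0, 0, 0, 0, 0, 0, 0], [0, 0, 0, 0, 0, 0, 0], [0, 0, 0, 0, 0, 0, 0]]
  ]
}}

```text
clock: 5.25
position: [453.6, 116.4, 10.7]
ee_rot: [-0.686, 0.728, 0.0, -0.0]
contact_force: [-3.3, 0.9, 2.9]
gripper_width: 8.2
grasp_force: 58.5
```

Emit:
{"op": "servo_tool", "data": {
  "rows": [
    [[0, 0, -0.4, -9, 0, 0, 0], [0, 0, -1.4, -18.7, 0, 0, 0], [0, 0, -5.6, -36.9, 0, 0, 0], [0, 0, -12.4, -54.4, 0, 0, 0], [0, 0, -21.8, -70.6, 0, 0, 0], [0, 0, -33.5, -85.2, 0, 0, 0]]
  ]
}}

```text
clock: 6.0
position: [484.7, 114.1, 96.6]
ee_rot: [-0.686, 0.728, 0.002, -0.002]
contact_force: [-6.2, 5.2, 3.1]
gripper_width: 8.1
grasp_force: 58.5
```

Emit:
{"op": "servo_tool", "data": {
  "rows": [
    [[0, 0, -13.8, -12.7, 0, 0, 0], [0, 0, -29.3, -23.2, 0, 0, 0], [0, 0, -46.2, -31.3, 0, 0, 0], [0, 0, -60.5, -35.9, 0, 0, 0], [0, 0, -76.4, -38.9, 0, 0, 0], [0, 0, -76.4, -38.9, 0, 0, 0]]
  ]
}}

```text
clock: 6.75
position: [564.7, 108.9, 137.4]
ee_rot: [-0.686, 0.728, -0.001, 0.0]
contact_force: [-3.6, -0.2, 8.0]
gripper_width: 7.8
grasp_force: 61.6
```

Emit:
{"op": "servo_tool", "data": {
  "rows": [
    [[0, 0, -6, -0.6, 0, 0, 0], [0, 0, -12.5, -0.9, 0, 0, 0], [0, 0, -19, -0.8, 0, 0, 0], [0, 0, -25, -0.5, 0, 0, 0], [0, 0, -33.7, 0.5, 0, 0, 0], [0, 0, -41, 1.9, 0, 0, 0], [0, 0, -43.5, 2.4, 0, 0, 0], [0, 0, -43.5, 2.4, 0, 0, 0]]
  ]
}}

```text
clock: 7.75
position: [608.1, 106.2, 132.8]
ee_rot: [-0.686, 0.728, -0.001, -0.0]
contact_force: [-0.1, -5.4, 4.2]
gripper_width: 7.8
grasp_force: 64.0
```

```bash
python3 - <<'E'
from h import *
w=snap('wrist','w3.png');a=snap('scene','s3.png')
cv2.imwrite('pics/m4.png',np.hstack([cv2.resize(w,(400,300)),cv2.resize(a[140:290,270:420],(400,400))[:300]])[:,:,::-1])
E
```

```text
(no output)
```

View pics/m4.png

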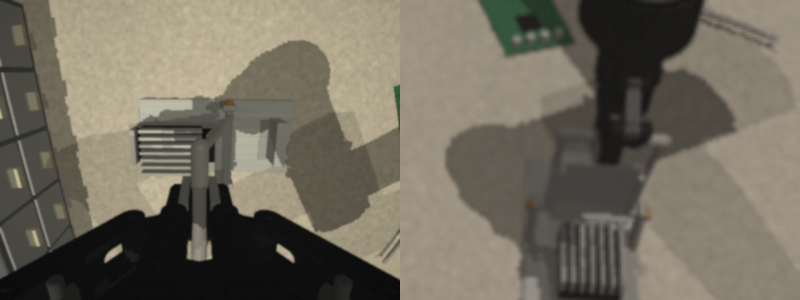

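The scene view shows the module fins up on the landing block, at right panel (590,255). The wrist view shows it at left panel (175,148), with the bar between the fingers.

```bash
python3 - <<'E'
from h import *
c=arm.camera_params('wrist');s=arm.read_state()
for z in(140,150,160,170,180): print(z,proj(c,[[606,72,z],[610,144,z]]).round().tolist())
o,_=ray(c,0,0);print(o,s['position'],s['contact_force'])
ct=arm.camera_params('top')
# fingertip in scene?
print(proj(arm.camera_params('scene'),[s['position'],s['position']+[0,0,20]]))
E
```

```text
140 [[256.0, 171.0], [257.0, 290.0]]
150 [[256.0, 175.0], [257.0, 301.0]]
160 [[256.0, 181.0], [257.0, 313.0]]
170 [[257.0, 187.0], [257.0, 327.0]]
180 [[257.0, 194.0], [257.0, 342.0]]
[604.36708622  34.57603308 296.00188184] [607.99004659 106.16923386 132.82670518] [ 1.0197967  -5.50977097  4.88659822]
[[344.02972619 203.18385656]
 [345.60452894 196.44762131]]
```

Emit:
{"op": "servo_tool", "data": {
  "rows": [
    [[0, 0, 18.5, -2.9, 0, 0, 0], [0, 0, 37.2, -3, 0, 0, 0], [0, 0, 55.8, -0.3, 0, 0, 0], [0, 0, 73.7, 5.2, 0, 0, 0], [0, 0, 90.6, 13.3, 0, 0, 0], [0, 0, 106.1, 23.8, 0, 0, 0], [0, 0, 119.9, 36.5, 0, 0, 0], [0, 0, 131.6, 51.1, 0, 0, 0], [0, 0, 141, 67.3, 0, 0, 0], [0, 0, 147.8, 84.8, 0, 0, 0]]
  ]
}}

```text
clock: 9.1
position: [460.3, 116.8, 47.2]
ee_rot: [-0.686, 0.728, -0.0, 0.002]
contact_force: [0.1, -2.6, 1.8]
gripper_width: 7.7
grasp_force: 70.0
```

Emit:
{"op": "servo_tool", "data": {
  "rows": [
    [[0, 0, 4.2, 18, 0, 0, 0], [0, 0, 5.6, 34, 0, 0, 0], [0, 0, 5.6, 37, 0, 0, 0], [0, 0, 5.6, 37, 0, 0, 0], [45, 0, 5.6, 37, 0, 0, 0], [45, 0, 5.6, 37, 0, 0, 0], [45, 0, 5.6, 37, 0, 0, 0], [45, 0, 5.6, 37, 0, 0, 0]]
  ]
}}

```text
clock: 10.1
position: [454.2, 116.4, 10.7]
ee_rot: [-0.686, 0.728, -0.0, 0.0]
contact_force: [-0.6, -0.1, 0.1]
gripper_width: 44.7
grasp_force: 0.0
```

Emit:
{"op": "servo_tool", "data": {
  "rows": [
    [[45, 0, 0, -60, 0, 0, 0], [60, 0, -10, -110, 0, 0, -0.15], [85, 0, -35, -150, 0, 0, -0.33], [85, 0, -65, -165, 0, 0, -0.51], [85, 0, -95, -165, 0, 0, -0.69], [85, 0, -120, -165, 0, 0, -0.87], [85, 0, -140, -165, 0, 0, -1.05], [85, 0, -160, -165, 0, 0, -1.23], [85, 0, -175, -165, 0, 0, -1.41], [85, 0, -180, -165, 0, 0, -1.57]]
  ]
}}

```text
clock: 11.35
position: [634.3, 105.5, 174.8]
ee_rot: [1.0, -0.028, -0.0, 0.0]
contact_force: [0.3, -1.0, -0.4]
gripper_width: 85.2
grasp_force: 0.0
```

Emit:
{"op": "servo_tool", "data": {
  "rows": [
    [[85, 0, 0, 0, 0, 0, 0], [85, 0, 0, 0, 0, 0, 0]]
  ]
}}

```text
clock: 11.6
position: [633.3, 105.7, 175.4]
ee_rot: [1.0, -0.031, -0.0, 0.0]
contact_force: [-0.1, -0.7, 0.6]
gripper_width: 84.8
grasp_force: 0.0
```

```bash
python3 - <<'E'
from h import *
import pickle
c=arm.camera_params('wrist');s=arm.read_state();snap('wrist','w5.png');a=snap('top','t5.png')
pickle.dump((c,s),open('w5.pkl','wb'))
print(s['clock'],s['position'],s['ee_rot'],s['joints'])
print(proj(c,[[633,103,76],s['position']]))
w=cv2.imread('pics/w5.png')
cv2.imwrite('pics/m5.png',np.hstack([w,cv2.resize(a[100:220,130:220,::-1],(288,384),interpolation=2)]))
E
```

```text
11.6 [633.33774937 105.69491586 175.4020101 ] [ 9.99517667e-01 -3.10546208e-02 -2.02620666e-04  4.85788252e-05] [ 4.16832247e-01  4.38340015e-01  1.96450851e-03 -9.69948870e-05
 -1.13482817e+00  1.09188583e+00]
[[257.44606914 180.6444421 ]
 [254.25107304 226.79629481]]
```

View pics/m5.png

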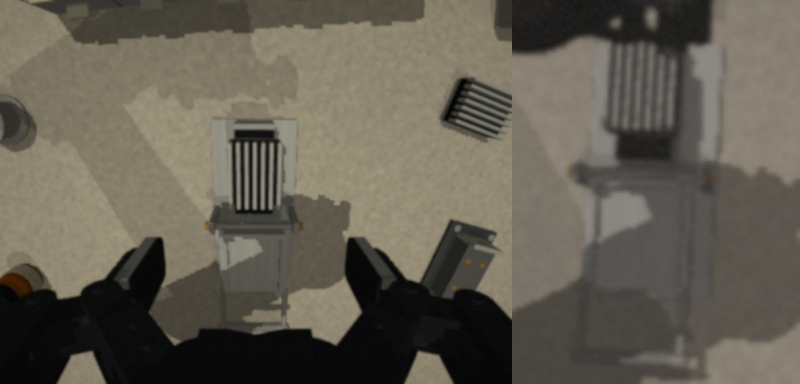

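The wrist view shows the module fins up on the landing block, with top corners at (232,139), (280,139), (279,212) and (236,212). The flap lies down behind it, and the top view agrees.

```bash
python3 - <<'E'
from h import *
import pickle;c,s=pickle.load(open('w5.pkl','rb'))
q=np.array([at(c,*p,76) for p in((232,139),(280,139),(279,212),(236,212))]);print(q.round(1),q.mean(0))
t=arm.camera_params('top');f=lambda u,v:at(t,130+(u-512+.5)*90/288-.5,100+(v+.5)/3.2-.5,76).round(1)
print([f(*p) for p in((609,38),(684,42),(677,134),(605,130))])
d=(q[0]+q[1]-q[2]-q[3])/2;print(np.linalg.norm(d),np.arctan2(d[1],d[0]), np.linalg.norm(q[0]-q[1]))
E
```

```text
[[670.9 122.3  76. ]
 [668.4  81.7  76. ]
 [602.3  85.3  76. ]
 [604.8 124.2  76. ]] [636.59007551 103.36884666  76.        ]
[array([668. , 122.6,  76. ]), array([664.5,  72.8,  76. ]), array([602.9,  78. ,  76. ]), array([606.4, 125.6,  76. ])]
66.12013673618173 -0.04068687784887013 40.664846264109514
```

Emit:
{"op": "servo_tool", "data": {
  "rows": [
    [[85, 1.5, 1.5, 40, 0, 0, 0], [85, 2.9, 3, 80, 0, 0, 0], [85, 2.9, 3, 115, 0, 0, 0], [85, 2.9, 3, 135, 0, 0, 0], [85, 2.9, 3, 143, 0, 0, 0], [85, 2.9, 3, 143, 0, 0, 0]]
  ]
}}

```text
clock: 12.45
position: [636.5, 102.7, 32.7]
ee_rot: [1.0, -0.03, 0.0, 0.0]
contact_force: [-0.3, -1.4, 0.4]
gripper_width: 85.1
grasp_force: 0.0
```

Emit:
{"op": "servo_tool", "data": {
  "rows": [
    [[30, 0, 0, 0, 0, 0, 0], [30, 0, 0, 0, 0, 0, 0], [30, 0, 0, 0, 0, 0, 0], [30, 0, 0, 0, 0, 0, 0], [30, 0, 0, 0, 0, 0, 0]]
  ]
}}

```text
clock: 13.08
position: [637.4, 103.0, 34.0]
ee_rot: [1.0, -0.03, 0.001, -0.0]
contact_force: [-0.0, 0.6, 6.4]
gripper_width: 45.1
grasp_force: 63.9
```

Emit:
{"op": "servo_tool", "data": {
  "rows": [
    [[30, 0, 0, -10, 0, 0, 0], [30, 0, 0, -35, 0, 0, 0], [30, 0, 0, -75, 0, 0, 0], [30, -15, 17, -110, 0, 0, 0.03], [30, -45, 52, -116, 0, 0, 0.08], [30, -80, 93, -116, 0, 0, 0.13], [30, -115, 133, -116, 0, 0, 0.18], [30, -150, 174, -116, 0, 0, 0.22], [30, -180, 208, -116, 0, 0, 0.25], [30, -201, 233, -116, 0, 0, 0.268]]
  ]
}}

```text
clock: 14.32
position: [419.4, -119.1, 148.4]
ee_rot: [0.986, -0.164, -0.001, -0.0]
contact_force: [0.1, -0.3, -0.7]
gripper_width: 44.7
grasp_force: 63.2
```

Emit:
{"op": "servo_tool", "data": {
  "rows": [
    [[30, 0, 0, 0, 0, 0, 0], [30, 0, 0, 0, 0, 0, 0]]
  ]
}}

```text
clock: 14.58
position: [422.2, -117.9, 148.7]
ee_rot: [0.987, -0.163, 0.0, -0.0]
contact_force: [-0.7, -0.5, -1.0]
gripper_width: 45.1
grasp_force: 63.2
```

```bash
python3 - <<'E'
from h import *
import pickle
c=arm.camera_params('wrist');s=arm.read_state();snap('wrist','w6.png')
pickle.dump((c,s),open('w6.pkl','wb'))
print(s['clock'],s['position'],s['ee_rot'],s['gripper_width'],s['grasp_force'])
print(proj(c,[[488,-140,30]]))
E
```

```text
14.575 [ 422.15434761 -117.89597728  148.69483208] [ 9.86586316e-01 -1.63240205e-01  2.66750759e-04 -7.82540227e-05] 45.088521774417984 63.20893049240112
[[254.3102579   98.77820921]]
```

View pics/w6.png

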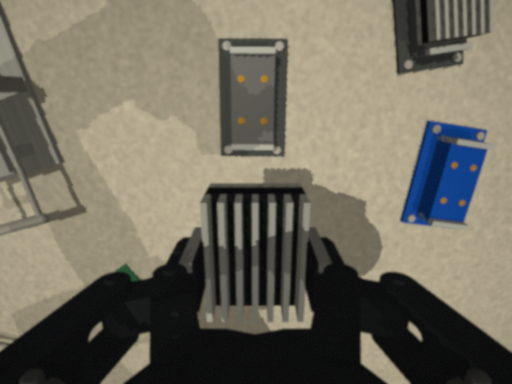

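The wrist view shows the module held fins up at (255,250). The empty cradle has seat contacts at (241,78), (264,78), (241,121) and (263,121) and is nearly parallel to the module.

```bash
python3 - <<'E'
from h import *
import pickle;c,s=pickle.load(open('w6.pkl','rb'))
from scipy.spatial.transform import Rotation as R
Rt=R.from_quat(s['ee_rot']).as_matrix()
q=np.array([at(c,*p,30) for p in((241,78),(264,78),(263,121),(241,121))])
b=np.array([at(c,*p,6) for p in((221,39),(287,39),(285,156),(220,156))])
st=np.array([at(c,*p,38) for p in((253.5,49),(253,149))])
for n,a in(('con',q),('base',b)):
    d=a[0]+a[1]-a[2]-a[3];print(n,a.mean(0).round(1),np.arctan2(d[1],d[0]).round(3),np.linalg.norm(d)/2)
print('stops',st,st.mean(0))
print('tool x ang',np.arctan2(Rt[1,0],Rt[0,0]))
# module top edges in the tool frame at z = TCP+42
zt=s['position'][2]+42
for p in((209,190),(303,190),(306,320),(207,320)): print(p,(Rt.T@(at(c,*p,zt)-s['position'])).round(1))
E
```

```text
con [ 487.7 -138.    30. ] -0.342 36.847323895353504
base [ 487.1 -138.6    6. ] -0.343 108.93300063190466
stops [[ 526.16392726 -152.31452983   38.        ]
 [ 447.39753001 -124.93306212   38.        ]] [ 486.78072864 -138.62379597   38.        ]
tool x ang -0.32794812583048855
(209, 190) [ 35.1 -18.7 -42. ]
(303, 190) [ 35.1  19.8 -42. ]
(306, 320) [-29.5  24.3 -42. ]
(207, 320) [-29.4 -22.6 -42. ]
```

Emit:
{"op": "servo_tool", "data": {
  "rows": [
    [[30, 35, -0.7, 10, 0, 0, 0.014], [30, 60, -1.4, 35, 0, 0, 0.014], [30, 67.4, -1.4, 65, 0, 0, 0.014], [30, 67.4, -1.4, 90, 0, 0, 0.014], [30, 67.4, -1.4, 108, 0, 0, 0.014], [30, 67.4, -1.4, 118, 0, 0, 0.014], [30, 67.4, -1.4, 118, 0, 0, 0.014], [30, 67.4, -1.4, 118, 0, 0, 0.014]]
  ]
}}

```text
clock: 15.62
position: [486.9, -138.2, 31.2]
ee_rot: [0.985, -0.17, 0.001, -0.0]
contact_force: [-0.1, -1.1, -1.6]
gripper_width: 44.6
grasp_force: 63.2
```

Emit:
{"op": "servo_tool", "data": {
  "rows": [
    [[30, 0, 0, 4, 0, 0, 0], [30, 0, 0, 8, 0, 0, 0], [30, 0, 0, 10, 0, 0, 0], [30, 0, 0, 11.5, 0, 0, 0], [30, 0, 0, 11.5, 0, 0, 0]]
  ]
}}

```text
clock: 16.25
position: [486.0, -138.4, 18.9]
ee_rot: [0.985, -0.17, -0.0, 0.0]
contact_force: [0.3, -0.1, -1.9]
gripper_width: 44.7
grasp_force: 63.2
```

Emit:
{"op": "servo_tool", "data": {
  "rows": [
    [[30, 0, 0, 1, 0, 0, 0], [30, 0, 0, 2, 0, 0, 0], [30, 0, 0, 2, 0, 0, 0]]
  ]
}}

```text
clock: 16.62
position: [486.3, -138.3, 17.9]
ee_rot: [0.985, -0.17, 0.0, 0.0]
contact_force: [-1.9, 0.7, 4.5]
gripper_width: 44.8
grasp_force: 64.0
```

Emit:
{"op": "servo_tool", "data": {
  "rows": [
    [[50, 0, 0, 0, 0, 0, 0], [60, 0, 0, 0, 0, 0, 0], [75, 0, 0, 0, 0, 0, 0], [85, 0, 0, 0, 0, 0, 0], [85, 0, 0, 0, 0, 0, 0], [85, 0, 0, -30, 0, 0, 0], [85, 0, 0, -80, 0, 0, 0], [85, -40, 0, -130, 0, 0, 0], [85, -90, 0, -140, 0, 0, 0], [85, -90, 0, -140, 0, 0, 0]]
  ]
}}

```text
clock: 17.88
position: [398.7, -107.7, 158.3]
ee_rot: [0.986, -0.17, 0.001, -0.001]
contact_force: [-0.6, 0.1, -0.6]
gripper_width: 84.8
grasp_force: 0.0
```

```bash
python3 - <<'E'
from h import *
c=arm.camera_params('wrist');s=arm.read_state();w=snap('wrist','w7.png');a=snap('scene','s7.png')
print(s['clock'],s['position'],proj(c,[[487.3,-138.6,60]]))
cv2.imwrite('pics/m7.png',np.hstack([w,cv2.resize(a[130:280,190:390],(288,216),interpolation=2).repeat(1,0) if 0 else np.vstack([cv2.resize(a[130:280,190:390],(288,216)),np.zeros((168,288,3),np.uint8)])])[:,:,::-1])
E
```

```text
17.875 [ 398.72230988 -107.65576003  158.26047612] [[254.24206773  67.85531986]]
```

View pics/m7.png

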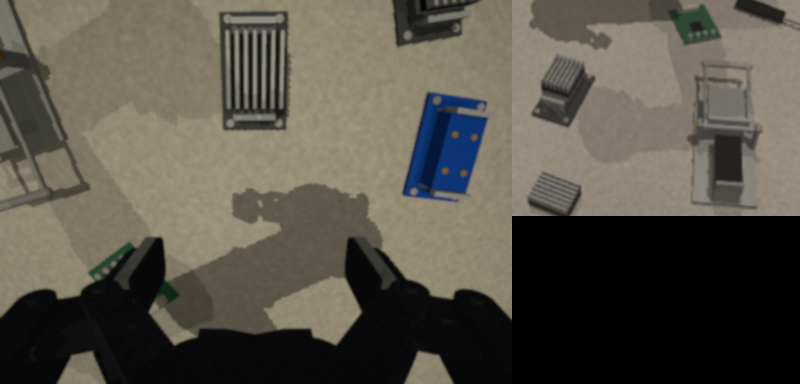

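The module sits fins up between the stops, at rows 28–110 with the stops at about 18 and 118. It is parallel to the cradle, and the flap lies level.

```bash
python3 -c "
from bench import arm
print(arm.job_done())"
```

```text
the job is handed in; nothing more can be done
None
```

I turned the module over on the stand, laid the flap back down, and set the module fins up and centred in the empty grey cradle. The job is handed in at about 18 s of the 59 s allowed; the hand-in returned no verdict, but the last pictures showed the module seated between the stops and the flap level.

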